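Put the pastry cutters away, nested in their tins

ROBOT

A 6-joint arm with a two-finger parallel gripper is mounted at the origin on the work surface. World frame = base frame: x ahead of the robot, y to its left, z up, the work surface at z = 0. Lengths are in m, angles in rad, forces in N, time in s.
With the tool pointing down it reaches from about 0.25 to 0.725 m from the base axis. Payload 4 kg.
Tool frame: the origin (TCP) lies on the centre line of the jaws, within the pads' length; the fingertips stand 17 mm ahead of it and the grasp point (between the pads) lies 2 mm behind it; z points along the fingers, y is the line along which they close (so a half turn about z gives the same grasp; the last joint's range is limited). The gripper opens to 85 mm and grips with 20 to 120 N. Pads are 22 mm wide; open, the fingers measure 114 mm over their backs; the gripper's body (76 mm by 85 mm) begins 54 mm behind the grasp point. The pads swing forward as they close: fully open they stand 13 mm farther back than shut.
Start: joints at [-1.325, 0.241, 0.005, 1.335, 0, 1.571], TCP at [0.122, -0.485, 0.248] pointing down, gripper open.
Joint ranges: [-2.72, 2.72], [-1.05, 1.87], [-1.09, 1.28], [-1.99, 2.15], [-1.42, 1.44], [-3.14, 3.14]. Speed limits (rad/s): [2.79, 2.79, 3.14, 3.14, 3.14, 3.14].

INTERFACE

Orientations are given as a unit quaternion [x, y, z, w].
In Python, from workcell import bot, camera, get_calibration gives the robot as it stands.
- The arm moves only by the tool apply_moves, never from a script. Its argument "steps" is a list of rows, each a list of 3 entries, a list of its own where there are three numbers: the shift along the tool's x, y, z as a fraction of full scale, then the turn, a rotation vector about the tool's x, y, z as a fraction of full scale, then the opening, from 0 (shut) to 1 (fully open). A call has exactly 8 rows; each row shifts and turns the commanded pose from where the row before left it, along the tool's axes as they then stand; what a row does not reach is not made up. Full scale, the value 1, is 20 cm for a shift and pi rad for a turn. A row lasts 1/12 s, in which the tool goes at most 41.7 mm and 7.16 degrees, less where a joint would pass 70% of its speed; a pose out of reach is approached as far as the arm can. A call with a number of a shift or a turn outside -1 to 1 is refused whole. A call with a gripper value outside its range is refused whole. The fingers move at their own pace and stop on an object; the grip force is fixed at half the most. Time passes only in rows, so rows that do not move let the fingers close, or fill a call up. It gives the time, the measured TCP pose, the force, the opening and the grip force at its end, in the units of the state.
- bot.get_obs(): the state, without advancing time (a new reading comes with each control period).
- camera(name): name is "scene" or "top"; returns (picture, depth): 384x512x3 uint8, red, green, blue; 384x512 float32, m along the optical axis (not along the pixel's ray), 0 where there is no reading.
- get_calibration(name): a dict with "fov_y" (degrees; the focal length in pixels is half the picture's height over the tangent of half this angle, whatever the lens; pixels are square), "cx", "cy" (the principal point, pixels), "rvec" (rotation vector, rad) and "tvec" (3), from world to camera coordinates, as OpenCV has them. Camera axes: x right, y down, z forward; pixel columns grow to the right and rows downward; lengths in m; the calibration is good to about 2 mm. A picture is of the moment at which its call begins. get_calibration takes no time and is no camera call.
- bot.job_done(): hands the job in; it is judged then, once.
The state is a dict: "clock": time; "joint_pos": joint angles; "joint_vel": joint speeds; "tau": joint torques, N m; "eef_pos": TCP position; "tool_rot": TCP orientation; "ft_force": force on the tool from outside, world axes, zero at the start; "ft_torque": the same for the moment, N m; "grip_width": finger opening in m; "grasp_force": force on a finger pad.
Only numpy, scipy, OpenCV 4.12 (cv2) and the standard library are available. Lean on these libraries where they do the work, as an engineer would, in place of code of your own. Each camera call takes 0.05 s, during which the arm holds its last target. There are 200 camera calls.

TASK

Put the pastry cutters away in their tin bases: the three round ones nested in the round tin and the two square ones nested in the square tin. In each tin stand the smallest in the middle first, then slip each next larger cutter down over it, until every cutter stands flat on the tin's floor. Leave the portion cup, the piping nozzle and the spatula where they are.

Things in the scene. Friction and masses are not known exactly. Their poses are not given: they have to be found in the camera images.
- round_small: small yellow round plastic pastry cutter: an upright open ring 26 mm across outside and 45 mm tall, wall 2.5 mm with the top rim thickened inwards to 3.5 mm, open above and below, standing on its cutting edge; 14 g. Origin: centre of its lower edge, z up. Stiff enough to be gripped across its outside from above
- round_medium: medium orange round plastic pastry cutter: an upright open ring 48 mm across outside and 45 mm tall, wall 2.5 mm with the top rim thickened inwards to 3.5 mm, open above and below, standing on its cutting edge; 26 g. Origin: centre of its lower edge, z up. Stiff enough to be gripped across its outside from above
- round_large: large dark red round plastic pastry cutter: an upright open ring 69 mm across outside and 45 mm tall, wall 2.5 mm with the top rim thickened inwards to 3.5 mm, open above and below, standing on its cutting edge; 30 to 53 g. Origin: centre of its lower edge, z up. Stiff enough to be gripped across its outside from above
- square_small: small light blue square plastic pastry cutter: an upright open frame 44 x 44 mm outside and 45 mm tall, wall 2.5 mm with the top rim thickened inwards to 3.5 mm, open above and below, standing on its cutting edge; 30 g. Origin: centre of its lower edge, x and y square to its sides, z up. Can be gripped across two opposite sides from above
- square_large: large navy blue square plastic pastry cutter: an upright open frame 66 x 66 mm outside and 45 mm tall, wall 2.5 mm with the top rim thickened inwards to 3.5 mm, open above and below, standing on its cutting edge; 37 to 64 g. Origin: centre of its lower edge, x and y square to its sides, z up. Can be gripped across two opposite sides from above
- round_tin: shallow round tin base with a pink rim and a bare metal floor, 94 mm across outside, 89 mm inside, fixed to the counter; flat floor 2 mm above the counter, rim 10 mm above the counter, so that fingers can pass over it beside a cutter. Origin: centre of its underside, z up. (Its deep all-pink cover, 50 mm tall, at the back of the counter is not needed.)
- square_tin: shallow square tin base with a pink rim and a bare metal floor, 88 x 88 mm outside, 84 mm inside, fixed to the counter; flat floor 2 mm above the counter, rim 10 mm above the counter. Origin: centre of its underside, x and y square to its sides, z up. (Its deep all-pink cover, 50 mm tall, at the back of the counter is not needed.)
- portion_cup: clear round portion cup, 72 mm across, 36 mm tall, with a few brown chocolate drops in it, standing among the cutters; to be left alone. Origin: centre of its underside
- nozzle: steel piping nozzle, a cone 30 mm across and 46 mm tall, standing point up; to be left alone. Origin: centre of its underside
- spatula: narrow palette spatula, 220 mm long, black handle and 25 mm wide steel blade, lying on the counter; to be left alone. Origin: underside of its middle, x along it from handle to blade
Not all that is in view belongs to the job. Leave any green look-alike of the round_large alone.

How it is judged:
At the end, for the whole second after the job is handed in: All cutters upright (0.08 rad), at rest, lower edges under 3.5 mm above their tin's floor. From tin centre: round small 28, medium 20, large 13 mm; square small 24, large 14 mm. Each round one within 12 mm of the next larger one's centre, the small square 14 mm of the large one's (horizontal distance between round_small and round_tin below 0.028 m and z of each of round_small, round_medium, round_large in the frame of round_tin below 0.0055 m and angle between each of round_small, round_medium, round_large, square_small, square_large's own z axis and vertical below 0.08 rad and linear speed of each of round_small, round_medium, round_large, square_small, square_large below 0.01 m/s and horizontal distance between round_medium and round_tin below 0.02 m and horizontal distance between round_large and round_tin below 0.013 m and horizontal distance between square_small and square_tin below 0.024 m and z of each of square_small, square_large in the frame of square_tin below 0.0055 m and horizontal distance between square_large and square_tin below 0.014 m and horizontal distance between round_small and round_medium below 0.012 m and horizontal distance between round_medium and round_large below 0.012 m and horizontal distance between square_small and square_large below 0.014 m); the robot touches nothing.
It fails at once if the medium round cutter stands in the round tin before the small one is there (horizontal distance between round_medium and round_tin below 0.03 m and z of round_medium in the frame of round_tin below 0.015 m and not (horizontal distance between round_small and round_tin below 0.03 m and z of round_small in the frame of round_tin below 0.015 m)).
It fails at once if the large round cutter stands in the round tin before the small and medium ones are there (horizontal distance between round_large and round_tin below 0.03 m and z of round_large in the frame of round_tin below 0.015 m and not (horizontal distance between each of round_small, round_medium and round_tin below 0.03 m and z of each of round_small, round_medium in the frame of round_tin below 0.015 m)).
It fails at once if the large square cutter stands in the square tin before the small one is there (horizontal distance between square_large and square_tin below 0.03 m and z of square_large in the frame of square_tin below 0.015 m and not (horizontal distance between square_small and square_tin below 0.03 m and z of square_small in the frame of square_tin below 0.015 m)).
It fails at once if the portion cup, the piping nozzle or the spatula is pushed more than 30 mm from its place (distance of any of portion_cup, nozzle, spatula from where it was at the start of the episode above 0.03 m).
It also fails if it takes over 128 s, if anything falls off the work surface, if the arm or the gripper's body presses on something with over 40 N, if the wrist force passes 120 N, or if a joint passes its speed limit or range.

## Working session

There is one attempt and no reset: what is moved stays moved. The work goes in short steps, Python scripts to look and compute and a tool call to move; the robot and the scene stay as the last step left them, time stands still between calls to the robot, and variables do not carry over. Pictures are saved under pics/ and viewed, at most 14 in all, crops included, and the job is handed in when it is done.

Besides the shell and the picture viewer there is one more tool, called after "Emit:" by a JSON object that holds its "fn" and its "kwargs", one argument or row to a line. apply_moves: Moves the arm, as the interface text tells. Its arguments: {"type":"object","properties":{"steps":{"type":"array"}},"required":["steps"]}

```bash
mkdir -p pics; ls; python3 - <<'E'
from workcell import bot,camera,get_calibration
import cv2,numpy as np
for n in("scene","top"):
    p,d=camera(n); cv2.imwrite(f"pics/{n}0.png",p[:,:,::-1]); np.savez(f"{n}0.npz",p=p,d=d); c=get_calibration(n);print(n,c)
    R=cv2.Rodrigues(np.array(c['rvec'],float))[0];print(-R.T@np.array(c['tvec']))
print(bot.get_obs())
E
```

```text
pics
scene {'fov_y': 44.02055661333671, 'cx': 250.13587179412391, 'cy': 197.42358605957148, 'rvec': array([ 0.95692748,  2.3515035 , -1.17430592]), 'tvec': array([ 0.39728325, -0.17656443,  1.46945668])}
[1.18402364 0.6349557  0.73704219]
top {'fov_y': 49.77204961048713, 'cx': 260.38756201438025, 'cy': 187.80154792857988, 'rvec': array([ 2.17623808, -2.15560059,  0.09917499]), 'tvec': array([-0.01474534,  0.51186445,  1.12654008])}
[ 0.39687028 -0.02033343  1.17191968]
{'clock': 0.1, 'joint_pos': array([-1.32495698e+00,  2.41336885e-01,  3.84889571e-03,  1.33516940e+00,
        1.27387694e-05,  1.57083345e+00]), 'joint_vel': array([-0.00181625, -0.00028775,  0.00093067,  0.00100561, -0.00012035,
       -0.0008819 ]), 'tau': array([-2.07714998e-03, -3.73137474e+01,  2.53010130e+01,  1.08867590e-02,
       -1.58449525e-04,  1.53585620e-05]), 'eef_pos': array([ 0.12156064, -0.48445502,  0.24749847]), 'tool_rot': array([ 9.92456731e-01,  1.22591886e-01, -1.07788721e-04, -9.24290105e-04]), 'ft_force': array([-0.45462219,  0.28140117,  0.04904101]), 'ft_torque': array([ 0.05669717, -0.01154065, -0.01292392]), 'grasp_force': 0.0, 'grip_width': 0.08524275291211963}
```

View pics/scene0.png

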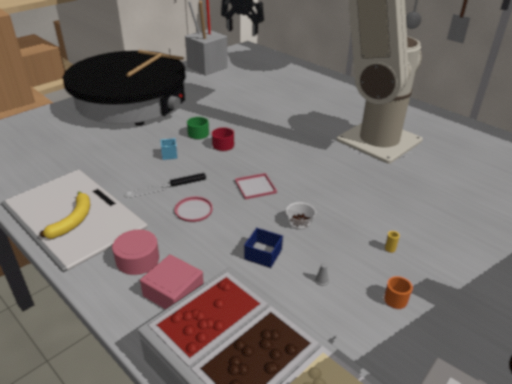

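View pics/top0.png

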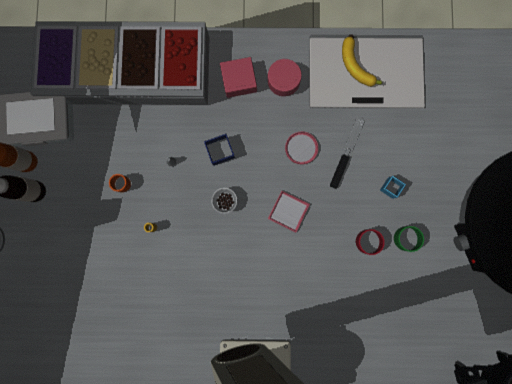

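Choices, in top pixels:
- **round_large:** red ring at (370,241). The look-alikes are the green ring at (408,238), the pink covers at (284,77) and (239,77), and the pink tin rims.
- **round_medium:** orange ring at (120,183).
- **round_small:** yellow ring at (150,227). The banana is also yellow.
- **square_small:** light blue at (393,187).
- **square_large:** navy at (219,149).
- **Tins:** round at (301,148), square at (290,211).

```bash
cat > h.py <<'E'
import cv2,numpy as np
from workcell import bot,camera,get_calibration
def cal(n):
    c=get_calibration(n);R=cv2.Rodrigues(np.array(c['rvec'],float))[0];f=192/np.tan(np.radians(c['fov_y'])/2)
    return c,R,np.array(c['tvec'],float),f
def cloud(n,d):
    c,R,t,f=cal(n);v,u=np.mgrid[:384,:512]
    P=np.stack([(u-c['cx'])/f*d,(v-c['cy'])/f*d,d],-1)
    return (P-t)@R
def plane(n,uv,z):
    c,R,t,f=cal(n);uv=np.asarray(uv,float).reshape(-1,2)
    r=np.c_[(uv[:,0]-c['cx'])/f,(uv[:,1]-c['cy'])/f,np.ones(len(uv))]@R
    o=-R.T@t;return (o+r*((z-o[2])/r[:,2])[:,None])[:,:2]
def proj(n,P):
    c,R,t,f=cal(n);q=np.atleast_2d(P)@R.T+t;return np.c_[c['cx']+f*q[:,0]/q[:,2],c['cy']+f*q[:,1]/q[:,2]]
HSV=dict(yellow=((18,110,50),(30,255,255)),orange=((6,130,50),(16,255,255)),red=((168,170,30),(180,255,190)),
 green=((50,100,20),(85,255,255)),lblue=((93,90,60),(108,255,255)),navy=((112,90,10),(130,255,255)),pink=((160,60,80),(180,175,255)))
def mask(p,col):
    return cv2.inRange(cv2.cvtColor(p,cv2.COLOR_RGB2HSV),*map(np.array,HSV[col]))
def comps(p,col,amin=15):
    m=mask(p,col);m=cv2.morphologyEx(m,cv2.MORPH_CLOSE,np.ones((3,3)))
    n,l,s,c=cv2.connectedComponentsWithStats(m)
    return [(l==i,s[i],c[i]) for i in range(1,n) if s[i][4]>=amin]
E
python3 - <<'E'
from h import *
for n in("scene","top"):
    z=np.load(n+"0.npz");p,d=z['p'],z['d'];C=cloud(n,d)
    for col in HSV:
        for m,s,c in comps(p,col):
            w=C[m&(d>0)]
            if len(w)<5: continue
            print(n,col,c.round(),s[4],"mean",w.mean(0).round(3),"z10/95",np.percentile(w[:,2],[10,95]).round(3),"bbox",(np.r_[w[:,:2].min(0),w[:,:2].max(0)]).round(3))
a=np.load("top0.npz")['p'][...,::-1]
cv2.imwrite("pics/crop.png",np.hstack([cv2.resize(a[205:275,340:440],(400,280),interpolation=2),cv2.resize(a[160:230,340:440],(400,280),interpolation=2)]))
E
```

```text
scene yellow [ 69. 218.] 813 mean [ 0.884 -0.261  0.04 ] z10/95 [0.03  0.047] bbox [ 0.813 -0.344  0.953 -0.235]
scene yellow [392. 241.] 204 mean [0.407 0.296 0.03 ] z10/95 [0.01  0.045] bbox [0.389 0.283 0.417 0.307]
scene orange [398. 292.] 659 mean [0.526 0.385 0.028] z10/95 [0.011 0.045] bbox [0.499 0.362 0.549 0.409]
scene orange [257. 354.] 3613 mean [0.859 0.323 0.094] z10/95 [0.091 0.099] bbox [0.784 0.281 0.937 0.366]
scene red [223. 139.] 375 mean [ 0.372 -0.305  0.028] z10/95 [0.013 0.044] bbox [ 0.331 -0.347  0.404 -0.271]
scene green [198. 128.] 375 mean [ 0.383 -0.41   0.028] z10/95 [0.013 0.045] bbox [ 0.343 -0.452  0.413 -0.378]
scene lblue [168. 149.] 262 mean [ 0.524 -0.37   0.029] z10/95 [0.011 0.045] bbox [ 0.491 -0.406  0.549 -0.345]
scene navy [263. 247.] 876 mean [0.624 0.108 0.027] z10/95 [0.011 0.045] bbox [0.58  0.047 0.663 0.15 ]
scene pink [224. 138.] 107 mean [ 0.365 -0.309  0.027] z10/95 [0.004 0.047] bbox [ 0.299 -0.406  0.403 -0.275]
scene pink [256. 185.] 233 mean [ 0.45  -0.088  0.006] z10/95 [0.002 0.011] bbox [ 0.391 -0.147  0.51  -0.03 ]
scene pi
[... 1009 characters left out ...]
] z10/95 [0.015 0.048] bbox [0.578 0.067 0.66  0.148]
top pink [238.  75.] 990 mean [0.828 0.057 0.05 ] z10/95 [0.048 0.054] bbox [0.777 0.005 0.88  0.112]
top pink [283.  76.] 918 mean [ 0.826 -0.072  0.049] z10/95 [0.047 0.054] bbox [ 0.781 -0.121  0.876 -0.028]
top pink [302. 147.] 274 mean [ 0.634 -0.128  0.005] z10/95 [-0.     0.013] bbox [ 0.584 -0.171  0.679 -0.079]
top pink [289. 211.] 292 mean [ 0.449 -0.092  0.005] z10/95 [0.    0.012] bbox [ 0.39  -0.148  0.505 -0.032]
top pink [373. 230.] 22 mean [ 0.398 -0.318  0.038] z10/95 [0.012 0.046] bbox [ 0.388 -0.337  0.401 -0.302]
top pink [368. 253.] 25 mean [ 0.337 -0.304  0.035] z10/95 [0.001 0.048] bbox [ 0.331 -0.333  0.347 -0.285]
```

View pics/crop.png

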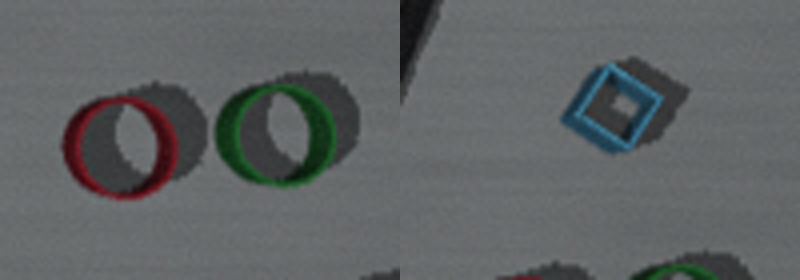

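The crop shows the red ring at (370,242), the green look-alike at (409,239), and the light-blue square at (393,187), turned by roughly 35–40°. Next I fit centres and angles from the rim points of both cameras.

```bash
cat >> h.py <<'E'
from scipy.optimize import least_squares
OBJ=dict(round_small=('yellow',(.403,.294),.013,0),round_medium=('orange',(.523,.385),.024,0),round_large=('red',(.368,-.308),.0345,0),
 square_small=('lblue',(.52,-.375),.022,1),square_large=('navy',(.62,.107),.033,1),round_tin=('pink',(.632,-.126),.047,0),square_tin=('pink',(.45,-.09),.044,1))
def fit(w,c0,r,sq):
    # outer edge half-size r minus half rim width
    h=r-(.00125 if r>.04 else .00175)
    def res(q):
        e=w[:,:2]-q[:2]
        if not sq: return np.hypot(*e.T)-h
        c,s=np.cos(q[2]),np.sin(q[2]);a=abs(e[:,0]*c+e[:,1]*s);b=abs(-e[:,0]*s+e[:,1]*c)
        return np.maximum(a,b)-h
    best=None
    for a in ([0] if not sq else np.radians([0,22,45,67])):
        o=least_squares(res,[*c0,a],loss='soft_l1',f_scale=.002)
        if best is None or o.cost<best.cost: best=o
    return best.x,np.median(abs(res(best.x)))
def locate(name,pics,c0=None,zoff=0,box=.065):
    col,c,r,sq=OBJ[name];c0=c if c0 is None else c0
    tin=r>.04;z0,z1=((.004,.016) if tin else (.036+zoff,.05+zoff))
    out={};W=[]
    for n,(p,d) in pics.items():
        C=cloud(n,d);m=mask(p,col)>0
        if name=='round_large': m|=cv2.inRange(cv2.cvtColor(p,cv2.COLOR_RGB2HSV),(165,120,20),(180,255,255))>0
        m&=(d>0)&(abs(C[...,0]-c0[0])<box)&(abs(C[...,1]-c0[1])<box)&(C[...,2]>z0)&(C[...,2]<z1)
        w=C[m];W.append(w)
        if len(w)>8: q,e=fit(w,c0,r,sq);out[n]=np.r_[q[:2].round(4),np.degrees(q[2]).round(1)%90,e.round(4),len(w)]
    W=np.vstack(W)
    if len(W)>8: q,e=fit(W,c0,r,sq);out['both']=np.r_[q[:2].round(4),np.degrees(q[2]).round(1)%90,e.round(4),len(W)]
    return out
E
python3 - <<'E'
from h import *
pics={n:(lambda z:(z['p'],z['d']))(np.load(n+"0.npz")) for n in("scene","top")}
for k in OBJ:
    for n,v in locate(k,pics).items(): print(k,n,v)
E
```

```text
round_small scene [4.023e-01 2.947e-01 0.000e+00 1.100e-03 8.100e+01]
round_small top [4.005e-01 2.930e-01 0.000e+00 1.000e-03 4.300e+01]
round_small both [4.019e-01 2.940e-01 0.000e+00 1.200e-03 1.240e+02]
round_medium scene [5.245e-01 3.848e-01 0.000e+00 8.000e-04 2.100e+02]
round_medium top [5.226e-01 3.832e-01 0.000e+00 9.000e-04 8.800e+01]
round_medium both [5.241e-01 3.843e-01 0.000e+00 1.100e-03 2.980e+02]
round_large scene [ 3.680e-01 -3.082e-01  0.000e+00  1.500e-03  1.230e+02]
round_large top [ 3.675e-01 -3.097e-01  0.000e+00  1.000e-03  1.300e+02]
round_large both [ 3.678e-01 -3.091e-01  0.000e+00  1.200e-03  2.530e+02]
square_small scene [ 5.178e-01 -3.742e-01  5.940e+01  1.700e-03  7.800e+01]
square_small top [ 5.185e-01 -3.756e-01  5.580e+01  9.000e-04  1.000e+02]
square_small both [ 5.187e-01 -3.752e-01  5.680e+01  1.100e-03  1.780e+02]
square_large scene [6.211e-01 1.083e-01 2.070e+01 7.000e-04 2.540e+02]
square_large top [6.193e-01 1.064e-01 2.090e+01 6.000e-04 1.010e+02]
square_large both [6.207e-01 1.078e-01 2.070e+01 9.000e-04 3.550e+02]
round_tin scene [ 6.318e-01 -1.238e-01  0.000e+00  9.000e-04  1.730e+02]
round_tin top [ 6.303e-01 -1.250e-01  0.000e+00  7.000e-04  1.260e+02]
round_tin both [ 6.312e-01 -1.242e-01  0.000e+00  1.000e-03  2.990e+02]
square_tin scene [ 4.506e-01 -8.790e-02  6.450e+01  1.000e-03  1.650e+02]
square_tin top [ 4.493e-01 -8.890e-02  6.440e+01  8.000e-04  1.440e+02]
square_tin both [ 4.50e-01 -8.82e-02  6.45e+01  1.00e-03  3.09e+02]
```

```bash
cat > go.py <<'E'
import sys,numpy as np
from workcell import bot
from scipy.spatial.transform import Rotation as R
# usage: go.py x y z yaw_deg : total turn (about tool z) and shift in tool axes after turn, units of full scale
x,y,z,yaw=map(float,sys.argv[1:]);o=bot.get_obs();T=R.from_quat(o['tool_rot']).as_matrix()
cur=np.degrees(np.arctan2(T[1,0],T[0,0]));dy=(yaw-cur+90)%180-90
a=np.radians(cur+dy);Rt=np.array([[np.cos(a),np.sin(a),0],[np.sin(a),-np.cos(a),0],[0,0,-1]])
print("t",round(o['clock'],2),"pos",o['eef_pos'].round(4),"yaw",cur.round(2),"tilt",np.degrees(np.arccos(-T[2,2])).round(2),"w",round(o['grip_width'],4),"gf",round(o['grasp_force'],1),"F",o['ft_force'].round(1))
print("turn z total",(-dy/180).round(4),"rows",int(np.ceil(abs(dy)/7.16)),"shift total",(Rt.T@(np.array([x,y,z])-o['eef_pos'])/.2).round(4))
E
python3 go.py .518 -.375 .14 56.5
```

```text
t 0.1 pos [ 0.1216 -0.4845  0.2475] yaw 14.08 tilt 0.11 w 0.0852 gf 0.0 F [-0.5  0.3  0. ]
turn z total -0.2356 rows 6 shift total [1.5504 1.3509 0.5375]
```

Emit:
{"fn": "apply_moves", "kwargs": {
  "steps": [
    [[0,0,0],[0,0,-0.034],1],
    [[0,0,0],[0,0,-0.034],1],
    [[0,0,0],[0,0,-0.034],1],
    [[0,0,0],[0,0,-0.034],1],
    [[0,0,0],[0,0,-0.034],1],
    [[0,0,0],[0,0,-0.033],1],
    [[0,0,0],[0,0,-0.033],1],
    [[0.1,0.1,0],[0,0,0],1]
  ]
}}

```text
clock: 0.77
eef_pos: [0.1465, -0.4797, 0.2478]
tool_rot: [0.881, 0.473, -0.001, -0.001]
ft_force: [0.9, -0.5, 0.1]
grip_width: 0.0855
grasp_force: 0.0
```

Emit:
{"fn": "apply_moves", "kwargs": {
  "steps": [
    [[0.12,0.11,0],[0,0,0],1],
    [[0.12,0.11,0],[0,0,0],1],
    [[0.12,0.11,0],[0,0,0],1],
    [[0.12,0.11,0],[0,0,0],1],
    [[0.12,0.11,0],[0,0,0],1],
    [[0.12,0.11,0],[0,0,0],1],
    [[0.12,0.11,0],[0,0,0],1],
    [[0.12,0.11,0],[0,0,0],1]
  ]
}}

```text
clock: 1.43
eef_pos: [0.4033, -0.4152, 0.2477]
tool_rot: [0.881, 0.474, -0.0, -0.001]
ft_force: [-0.2, -0.4, 0.1]
grip_width: 0.0856
grasp_force: 0.0
```

```bash
python3 go.py .518 -.375 .14 56.5
```

```text
t 1.43 pos [ 0.4033 -0.4152  0.2477] yaw 56.57 tilt 0.06 w 0.0856 gf 0.0 F [-0.2 -0.4  0.1]
turn z total 0.0004 rows 1 shift total [0.4841 0.3672 0.5387]
```

Emit:
{"fn": "apply_moves", "kwargs": {
  "steps": [
    [[0.1,0.08,0.1],[0,0,0],1],
    [[0.1,0.08,0.1],[0,0,0],1],
    [[0.1,0.08,0.1],[0,0,0],1],
    [[0.1,0.08,0.1],[0,0,0],1],
    [[0.078,0.043,0.12],[0,0,0],1],
    [[0,0,0],[0,0,0],1],
    [[0,0,0],[0,0,0],1],
    [[0,0,0],[0,0,0],1]
  ]
}}

```text
clock: 2.1
eef_pos: [0.5149, -0.3765, 0.1444]
tool_rot: [0.881, 0.474, -0.0, -0.0]
ft_force: [0.4, 0.5, 0.3]
grip_width: 0.0854
grasp_force: 0.0
```

```bash
python3 go.py .518 -.375 .03 56.5;python3 - <<'E'
from h import *
pics={n:camera(n) for n in("scene","top")}
for n,v in locate('square_small',pics).items(): print(n,v)
a=[]
for n in pics:
    u,v=proj(n,[.518,-.375,.06])[0].astype(int); a.append(cv2.resize(pics[n][0][max(v-50,0):v+50,max(u-50,0):u+50,::-1],(400,400)))
cv2.imwrite("pics/a.png",np.hstack(a))
E
```

```text
t 2.1 pos [ 0.5149 -0.3765  0.1444] yaw 56.56 tilt 0.05 w 0.0854 gf 0.0 F [0.4 0.5 0.3]
turn z total 0.0003 rows 1 shift total [0.0146 0.0089 0.5718]
scene [ 5.199e-01 -3.754e-01  5.050e+01  1.400e-03  8.100e+01]
top [ 5.186e-01 -3.752e-01  5.670e+01  1.000e-03  8.000e+01]
both [ 5.187e-01 -3.749e-01  5.590e+01  1.100e-03  1.610e+02]
```

View pics/a.png

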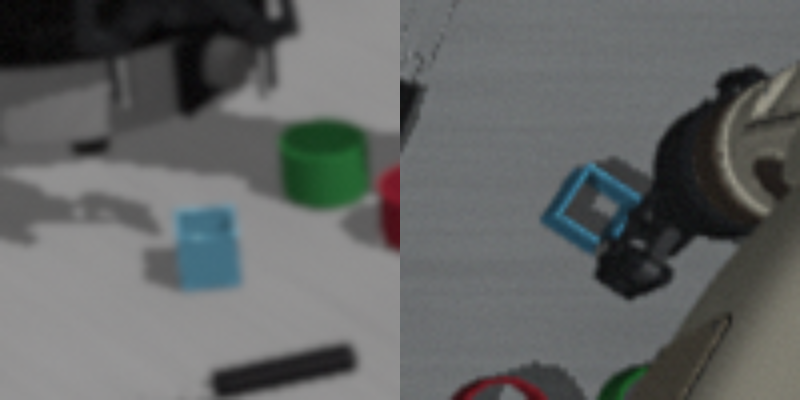

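The fit repeats: square at (0.5187, -0.375), about 56.5°, and the view shows the open hand above it. Descending.

Emit:
{"fn": "apply_moves", "kwargs": {
  "steps": [
    [[0.015,0.009,0.1],[0,0,0],1],
    [[0,0,0.12],[0,0,0],1],
    [[0,0,0.12],[0,0,0],1],
    [[0,0,0.1],[0,0,0],1],
    [[0,0,0.08],[0,0,0],1],
    [[0,0,0.04],[0,0,0],1],
    [[0,0,0],[0,0,0],1],
    [[0,0,0],[0,0,0],1]
  ]
}}

```text
clock: 2.87
eef_pos: [0.5185, -0.3756, 0.0335]
tool_rot: [0.881, 0.473, 0.0, 0.001]
ft_force: [-0.2, 0.2, 0.7]
grip_width: 0.0854
grasp_force: 0.0
```

Emit:
{"fn": "apply_moves", "kwargs": {
  "steps": [
    [[0,0,0],[0,0,0],0.3],
    [[0,0,0],[0,0,0],0.3],
    [[0,0,0],[0,0,0],0.3],
    [[0,0,0],[0,0,0],0.3],
    [[0,0,0],[0,0,0],0.3],
    [[0,0,0],[0,0,0],0.3],
    [[0,0,0],[0,0,0],0.3],
    [[0,0,0],[0,0,0],0.3]
  ]
}}

```text
clock: 3.53
eef_pos: [0.5194, -0.3754, 0.0338]
tool_rot: [0.881, 0.474, 0.001, 0.001]
ft_force: [-0.8, -0.0, 5.7]
grip_width: 0.043
grasp_force: 62.1
```

```bash
python3 go.py .45 -.0884 .14 64.5
```

```text
t 3.53 pos [ 0.5194 -0.3754  0.0338] yaw 56.57 tilt 0.16 w 0.043 gf 62.1 F [-0.8 -0.   5.7]
turn z total -0.0441 rows 2 shift total [ 1.1458 -0.9308 -0.5309]
```

Emit:
{"fn": "apply_moves", "kwargs": {
  "steps": [
    [[0,0,-0.08],[0,0,0],0.3],
    [[0,0,-0.12],[0,0,0],0.3],
    [[0,0,-0.12],[0,0,0],0.3],
    [[0,0,-0.12],[0,0,0],0.3],
    [[0,0,-0.08],[0,0,-0.022],0.3],
    [[0,0,0],[0,0,-0.022],0.3],
    [[0.06,-0.05,0],[0,0,0],0.3],
    [[0.1,-0.08,0],[0,0,0],0.3]
  ]
}}

```text
clock: 4.2
eef_pos: [0.5091, -0.3363, 0.1364]
tool_rot: [0.846, 0.532, 0.0, 0.001]
ft_force: [0.2, 0.2, -1.1]
grip_width: 0.0431
grasp_force: 61.2
```

Emit:
{"fn": "apply_moves", "kwargs": {
  "steps": [
    [[0.14,-0.115,0],[0,0,0],0.3],
    [[0.14,-0.115,0],[0,0,0],0.3],
    [[0.14,-0.115,0],[0,0,0],0.3],
    [[0.14,-0.115,0],[0,0,0],0.3],
    [[0.14,-0.115,0],[0,0,0],0.3],
    [[0.14,-0.115,0],[0,0,0],0.3],
    [[0.1,-0.08,0],[0,0,0],0.3],
    [[0.046,-0.03,0],[0,0,0],0.3]
  ]
}}

```text
clock: 4.87
eef_pos: [0.4474, -0.0848, 0.1361]
tool_rot: [0.845, 0.535, -0.0, -0.001]
ft_force: [0.0, 0.0, -0.5]
grip_width: 0.0429
grasp_force: 61.2
```

```bash
python3 go.py .45 -.0884 .036 64.5; python3 - <<'E'
from h import *
pics={n:camera(n) for n in("scene","top")}
for n,v in locate('square_tin',pics).items(): print(n,v)
for n,v in locate('square_small',pics,(.45,-.0884),.12,.1).items(): print(n,v)
E
python3 go.py .45 -.0884 .036 64.5
```

```text
t 4.87 pos [ 0.4474 -0.0848  0.1361] yaw 64.67 tilt 0.13 w 0.0429 gf 61.2 F [ 0.   0.  -0.5]
turn z total 0.0009 rows 1 shift total [-0.0105  0.0193  0.5005]
scene [ 4.504e-01 -8.830e-02  6.390e+01  1.000e-03  1.630e+02]
top [ 4.489e-01 -8.900e-02  6.370e+01  7.000e-04  1.200e+01]
both [ 4.503e-01 -8.830e-02  6.420e+01  1.000e-03  1.750e+02]
t 4.97 pos [ 0.449  -0.0864  0.1364] yaw 64.67 tilt 0.01 w 0.0428 gf 61.2 F [-0.4 -0.4  0. ]
turn z total 0.001 rows 1 shift total [-0.007   0.009   0.5019]
```

Emit:
{"fn": "apply_moves", "kwargs": {
  "steps": [
    [[-0.006,0.008,0.08],[0,0,0],0.3],
    [[0,0,0.12],[0,0,0],0.3],
    [[0,0,0.12],[0,0,0],0.3],
    [[0,0,0.1],[0,0,0],0.3],
    [[0,0,0.05],[0,0,0],0.3],
    [[0,0,0.02],[0,0,0],0.3],
    [[0,0,0.008],[0,0,0],0.3],
    [[0,0,0],[0,0,0],0.3]
  ]
}}

```text
clock: 5.63
eef_pos: [0.4508, -0.0905, 0.0367]
tool_rot: [0.846, 0.533, 0.0, 0.0]
ft_force: [1.0, -1.0, -0.4]
grip_width: 0.0431
grasp_force: 61.2
```

```bash
python3 go.py .45 -.0884 .036 64.5
```

```text
t 5.63 pos [ 0.4508 -0.0905  0.0367] yaw 64.42 tilt 0.02 w 0.0431 gf 61.2 F [ 1.  -1.  -0.4]
turn z total -0.0005 rows 1 shift total [ 0.0076 -0.0081  0.0036]
```

Emit:
{"fn": "apply_moves", "kwargs": {
  "steps": [
    [[0,-0.006,0.005],[0,0,0],0.3],
    [[0,0,0],[0,0,0],0.3],
    [[0,0,0],[0,0,0],0.9],
    [[0,0,0],[0,0,0],0.9],
    [[0,0,0],[0,0,0],0.9],
    [[0,0,0],[0,0,0],0.9],
    [[0,0,-0.05],[0,0,0],1],
    [[0,0,-0.1],[0,0,0],1]
  ]
}}

```text
clock: 6.3
eef_pos: [0.4471, -0.0886, 0.0642]
tool_rot: [0.846, 0.534, -0.002, -0.002]
ft_force: [-0.5, 0.1, -0.3]
grip_width: 0.0854
grasp_force: 0.0
```

Emit:
{"fn": "apply_moves", "kwargs": {
  "steps": [
    [[0,0,-0.12],[0,0,0],1],
    [[0,0,-0.12],[0,0,0],1],
    [[0,0,-0.12],[0,0,0.036],1],
    [[0,0,0],[0,0,0.036],1],
    [[0,0,0],[0,0,0.036],1],
    [[0,0,0],[0,0,0.036],1],
    [[0,0,0],[0,0,0.036],1],
    [[0,0,0],[0,0,0.036],1]
  ]
}}

```text
clock: 6.97
eef_pos: [0.4491, -0.089, 0.1379]
tool_rot: [0.976, 0.219, 0.0, 0.0]
ft_force: [-0.4, -0.3, -0.2]
grip_width: 0.0856
grasp_force: 0.0
```

```bash
python3 go.py .6203 .1074 .14 20.8; python3 - <<'E'
from h import *
pics={n:camera(n) for n in("scene","top")}
for k in('square_small','square_large'):
  for n,v in locate(k,pics,(.45,-.0884) if k[-1]=='l' and 'small' in k else None).items(): print(k,n,v)
E
```

```text
t 6.97 pos [ 0.4491 -0.089   0.1379] yaw 25.29 tilt 0.02 w 0.0856 gf 0.0 F [-0.4 -0.3 -0.2]
turn z total 0.025 rows 1 shift total [ 1.1487 -0.614  -0.0105]
square_small scene [ 4.501e-01 -8.910e-02  6.510e+01  9.000e-04  1.330e+02]
square_small both [ 4.501e-01 -8.910e-02  6.510e+01  9.000e-04  1.330e+02]
square_large scene [6.212e-01 1.084e-01 2.080e+01 9.000e-04 2.500e+02]
square_large top [6.193e-01 1.065e-01 2.060e+01 7.000e-04 1.040e+02]
square_large both [6.208e-01 1.078e-01 2.070e+01 1.100e-03 3.540e+02]
```

Emit:
{"fn": "apply_moves", "kwargs": {
  "steps": [
    [[0,0,0],[0,0,0.025],1],
    [[0.16,-0.085,0],[0,0,0],1],
    [[0.17,-0.09,0],[0,0,0],1],
    [[0.17,-0.09,0],[0,0,0],1],
    [[0.17,-0.09,0],[0,0,0],1],
    [[0.17,-0.09,0],[0,0,0],1],
    [[0.17,-0.09,0],[0,0,0],1],
    [[0.135,-0.08,0],[0,0,0],1]
  ]
}}

```text
clock: 7.73
eef_pos: [0.6201, 0.1104, 0.1375]
tool_rot: [0.983, 0.185, 0.0, -0.0]
ft_force: [-0.1, 0.5, 0.9]
grip_width: 0.0853
grasp_force: 0.0
```

Emit:
{"fn": "apply_moves", "kwargs": {
  "steps": [
    [[0,0,0],[0,0,0],1],
    [[0,0,0],[0,0,0],1],
    [[0,0,0],[0,0,0],1],
    [[0,0,0],[0,0,0],1],
    [[0,0,0.06],[0,0,0],1],
    [[0,0,0],[0,0,0],1],
    [[0,0,0],[0,0,0],1],
    [[0,0,0],[0,0,0],1]
  ]
}}

```text
clock: 8.4
eef_pos: [0.6183, 0.1073, 0.1263]
tool_rot: [0.983, 0.183, 0.0, 0.0]
ft_force: [-0.2, 0.5, 0.8]
grip_width: 0.0854
grasp_force: 0.0
```

```bash
python3 go.py .6203 .1074 .031 20.8
```

```text
t 8.4 pos [0.6183 0.1073 0.1263] yaw 21.06 tilt 0.0 w 0.0854 gf 0.0 F [-0.2  0.5  0.8]
turn z total 0.0014 rows 1 shift total [0.0097 0.0032 0.4763]
```

Emit:
{"fn": "apply_moves", "kwargs": {
  "steps": [
    [[0.009,0.003,0.08],[0,0,0],1],
    [[0,0,0.12],[0,0,0],1],
    [[0,0,0.12],[0,0,0],1],
    [[0,0,0.1],[0,0,0],1],
    [[0,0,0.05],[0,0,0],1],
    [[0,0,0],[0,0,0],1],
    [[0,0,0],[0,0,0],1],
    [[0,0,0],[0,0,0],1]
  ]
}}

```text
clock: 9.07
eef_pos: [0.6217, 0.1083, 0.0334]
tool_rot: [0.983, 0.183, 0.001, 0.0]
ft_force: [1.0, 0.0, 1.1]
grip_width: 0.0856
grasp_force: 0.0
```

Emit:
{"fn": "apply_moves", "kwargs": {
  "steps": [
    [[0,0,0],[0,0,0],0.6],
    [[0,0,0],[0,0,0],0.6],
    [[0,0,0],[0,0,0],0.6],
    [[0,0,0],[0,0,0],0.6],
    [[0,0,0],[0,0,0],0.6],
    [[0,0,0],[0,0,0],0.6],
    [[0,0,0],[0,0,0],0.6],
    [[0,0,0],[0,0,0],0.6]
  ]
}}

```text
clock: 9.73
eef_pos: [0.622, 0.1085, 0.0338]
tool_rot: [0.983, 0.183, 0.002, 0.0]
ft_force: [-0.1, 0.1, 6.6]
grip_width: 0.0646
grasp_force: 67.7
```

```bash
python3 go.py .6203 .1074 .16 64.5
```

```text
t 9.73 pos [0.622  0.1085 0.0338] yaw 21.1 tilt 0.23 w 0.0646 gf 67.7 F [-0.1  0.1  6.6]
turn z total -0.2411 rows 7 shift total [-0.0085 -0.0051 -0.6308]
```

Emit:
{"fn": "apply_moves", "kwargs": {
  "steps": [
    [[0,0,-0.08],[0,0,0],0.6],
    [[0,0,-0.11],[0,0,0],0.6],
    [[0,0,-0.11],[0,0,0],0.6],
    [[0,0,-0.11],[0,0,0],0.6],
    [[0,0,-0.11],[0,0,-0.03],0.6],
    [[0,0,-0.1],[0,0,-0.03],0.6],
    [[0,0,0],[0,0,-0.034],0.6],
    [[0,0,0],[0,0,-0.034],0.6]
  ]
}}

```text
clock: 10.4
eef_pos: [0.6216, 0.1085, 0.1582]
tool_rot: [0.926, 0.378, 0.002, 0.0]
ft_force: [-0.7, -0.5, -1.0]
grip_width: 0.0647
grasp_force: 67.0
```

Emit:
{"fn": "apply_moves", "kwargs": {
  "steps": [
    [[0,0,0],[0,0,-0.034],0.6],
    [[0,0,0],[0,0,-0.034],0.6],
    [[0,0,0],[0,0,-0.034],0.6],
    [[0,0,0],[0,0,-0.012],0.6],
    [[0,0,0],[0,0,0],0.6],
    [[0,0,0],[0,0,0],0.6],
    [[0,0,0],[0,0,0],0.6],
    [[0,0,0],[0,0,0],0.6]
  ]
}}

```text
clock: 11.07
eef_pos: [0.6204, 0.1083, 0.1557]
tool_rot: [0.845, 0.535, 0.0, -0.0]
ft_force: [0.7, 0.6, -0.4]
grip_width: 0.0649
grasp_force: 67.0
```

```bash
python3 go.py .450 -.0888 .15 65
```

```text
t 11.07 pos [0.6204 0.1083 0.1557] yaw 64.63 tilt 0.0 w 0.0649 gf 67.0 F [ 0.7  0.6 -0.4]
turn z total -0.002 rows 1 shift total [-1.2531 -0.3558  0.0287]
```

Emit:
{"fn": "apply_moves", "kwargs": {
  "steps": [
    [[-0.1,-0.028,0],[0,0,-0.002],0.6],
    [[-0.16,-0.046,0],[0,0,0],0.6],
    [[-0.18,-0.051,0],[0,0,0],0.6],
    [[-0.18,-0.051,0],[0,0,0],0.6],
    [[-0.18,-0.051,0],[0,0,0],0.6],
    [[-0.18,-0.051,0],[0,0,0],0.6],
    [[-0.16,-0.046,0],[0,0,0],0.6],
    [[-0.08,-0.022,0],[0,0,0],0.6]
  ]
}}

```text
clock: 11.73
eef_pos: [0.4516, -0.0857, 0.1558]
tool_rot: [0.844, 0.536, -0.001, -0.0]
ft_force: [-0.3, 0.0, -0.2]
grip_width: 0.0653
grasp_force: 67.0
```

Emit:
{"fn": "apply_moves", "kwargs": {
  "steps": [
    [[-0.03,-0.009,0.1],[0,0,0],0.6],
    [[0,0,0.1],[0,0,0],0.6],
    [[0,0,0.06],[0,0,0],0.6],
    [[0,0,0],[0,0,0],0.6],
    [[0,0,0],[0,0,0],0.6],
    [[0,0,0],[0,0,0],0.6],
    [[0,0,0],[0,0,0],0.6],
    [[0,0,0],[0,0,0],0.6]
  ]
}}

```text
clock: 12.4
eef_pos: [0.4514, -0.0883, 0.1047]
tool_rot: [0.843, 0.538, 0.001, 0.001]
ft_force: [0.1, -0.1, -0.0]
grip_width: 0.0646
grasp_force: 67.0
```

```bash
python3 go.py .450 -.0888 .036 65; python3 - <<'E'
from h import *
pics={n:camera(n) for n in("scene","top")}
for k,z in(('square_small',0),('square_large',.07)):
  for n,v in locate(k,pics,(.45,-.0884),z).items(): print(k,n,v)
u,v=proj("scene",[.45,-.089,.06])[0].astype(int);cv2.imwrite("pics/b.png",cv2.resize(pics["scene"][0][v-60:v+60,u-60:u+60,::-1],(480,480)))
E
```

```text
t 12.4 pos [ 0.4514 -0.0883  0.1047] yaw 65.04 tilt 0.12 w 0.0646 gf 67.0 F [ 0.1 -0.1 -0. ]
turn z total 0.0002 rows 1 shift total [-0.005  -0.0051  0.3434]
square_small scene [ 4.502e-01 -8.890e-02  6.560e+01  9.000e-04  8.500e+01]
square_small both [ 4.502e-01 -8.890e-02  6.560e+01  9.000e-04  8.500e+01]
square_large scene [ 4.516e-01 -8.840e-02  6.520e+01  1.100e-03  1.740e+02]
square_large both [ 4.516e-01 -8.840e-02  6.520e+01  1.100e-03  1.740e+02]
```

View pics/b.png

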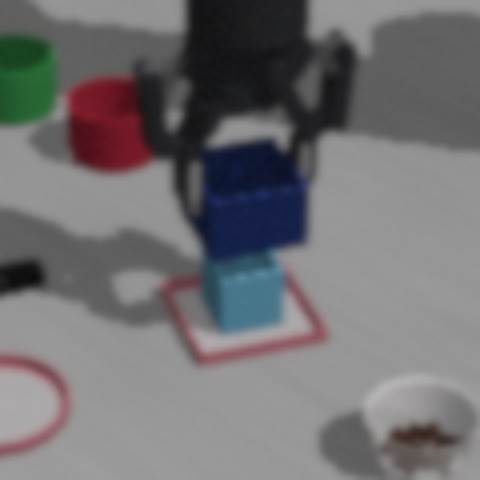

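The large navy square hangs level and centred over the small light-blue one (crop pixel ~(250,190)). Lowering it.

Emit:
{"fn": "apply_moves", "kwargs": {
  "steps": [
    [[-0.005,-0.004,0.06],[0,0,0],0.6],
    [[0,0,0.07],[0,0,0],0.6],
    [[0,0,0.07],[0,0,0],0.6],
    [[0,0,0.06],[0,0,0],0.6],
    [[0,0,0.05],[0,0,0],0.6],
    [[0,0,0.025],[0,0,0],0.6],
    [[0,0,0.008],[0,0,0],0.6],
    [[0,0,0],[0,0,0],0.6]
  ]
}}

```text
clock: 13.17
eef_pos: [0.4492, -0.0888, 0.0359]
tool_rot: [0.843, 0.538, 0.0, 0.0]
ft_force: [-1.5, 0.7, 0.6]
grip_width: 0.0647
grasp_force: 67.1
```

```bash
python3 go.py .45 -.0888 .0358 65
```

```text
t 13.17 pos [ 0.4492 -0.0888  0.0359] yaw 65.03 tilt 0.01 w 0.0647 gf 67.1 F [-1.5  0.7  0.6]
turn z total 0.0002 rows 1 shift total [0.0017 0.0033 0.0004]
```

Emit:
{"fn": "apply_moves", "kwargs": {
  "steps": [
    [[0,0,0],[0,0,0],1],
    [[0,0,0],[0,0,0],1],
    [[0,0,0],[0,0,0],1],
    [[0,0,0],[0,0,0],1],
    [[0,0,-0.06],[0,0,0],1],
    [[0,0,-0.1],[0,0,0],1],
    [[0,0,-0.16],[0,0,0],1],
    [[0,0,-0.18],[0,0,0],1]
  ]
}}

```text
clock: 13.83
eef_pos: [0.4476, -0.0886, 0.1347]
tool_rot: [0.843, 0.537, -0.002, -0.002]
ft_force: [1.2, 0.0, -0.6]
grip_width: 0.0854
grasp_force: 0.0
```

```bash
python3 go.py .4014 .2938 .14 65; python3 - <<'E'
from h import *
pics={n:camera(n) for n in("scene","top")}
for k in('square_small','square_large'):
  for n,v in locate(k,pics,(.45,-.0884)).items(): print(k,n,v)
E
```

```text
t 13.83 pos [ 0.4476 -0.0886  0.1347] yaw 65.02 tilt 0.26 w 0.0854 gf 0.0 F [ 1.2  0.  -0.6]
turn z total 0.0001 rows 1 shift total [ 1.635  -1.0174 -0.0263]
square_small scene [ 4.498e-01 -8.990e-02  6.360e+01  1.500e-03  1.900e+02]
square_small both [ 4.498e-01 -8.990e-02  6.360e+01  1.500e-03  1.900e+02]
square_large scene [ 4.502e-01 -8.850e-02  6.510e+01  1.100e-03  1.040e+02]
square_large both [ 4.502e-01 -8.850e-02  6.510e+01  1.100e-03  1.040e+02]
```

Emit:
{"fn": "apply_moves", "kwargs": {
  "steps": [
    [[0.08,-0.05,-0.03],[0,0,0],1],
    [[0.14,-0.087,0],[0,0,0],1],
    [[0.15,-0.093,0],[0,0,0],1],
    [[0.15,-0.093,0],[0,0,0],1],
    [[0.15,-0.093,0],[0,0,0],1],
    [[0.15,-0.093,0],[0,0,0],1],
    [[0.15,-0.093,0],[0,0,0],1],
    [[0.15,-0.093,0],[0,0,0],1]
  ]
}}

```text
clock: 14.6
eef_pos: [0.4172, 0.1744, 0.1408]
tool_rot: [0.843, 0.537, -0.0, 0.0]
ft_force: [1.4, 0.5, 1.1]
grip_width: 0.0854
grasp_force: 0.0
```

Emit:
{"fn": "apply_moves", "kwargs": {
  "steps": [
    [[0.15,-0.093,0],[0,0,0],1],
    [[0.15,-0.093,0],[0,0,0],1],
    [[0.12,-0.076,0],[0,0,0],1],
    [[0.09,-0.056,0],[0,0,0],1],
    [[0,0,0],[0,0,0],1],
    [[0,0,0],[0,0,0],1],
    [[0,0,0],[0,0,0],1],
    [[0,0,0],[0,0,0],1]
  ]
}}

```text
clock: 15.27
eef_pos: [0.4031, 0.2911, 0.1407]
tool_rot: [0.844, 0.537, -0.001, 0.0]
ft_force: [-0.1, -0.1, -0.2]
grip_width: 0.0856
grasp_force: 0.0
```

```bash
python3 go.py .4014 .2938 .033 65
```

```text
t 15.27 pos [0.4031 0.2911 0.1407] yaw 64.96 tilt 0.07 w 0.0856 gf 0.0 F [-0.1 -0.1 -0.2]
turn z total -0.0002 rows 1 shift total [ 0.0086 -0.0135  0.5387]
```

Emit:
{"fn": "apply_moves", "kwargs": {
  "steps": [
    [[0.008,-0.013,0.1],[0,0,0],1],
    [[0,0,0.12],[0,0,0],1],
    [[0,0,0.12],[0,0,0],1],
    [[0,0,0.1],[0,0,0],1],
    [[0,0,0.07],[0,0,0],1],
    [[0,0,0.03],[0,0,0],1],
    [[0,0,0],[0,0,0],1],
    [[0,0,0],[0,0,0],0.5]
  ]
}}

```text
clock: 15.93
eef_pos: [0.402, 0.2942, 0.0335]
tool_rot: [0.844, 0.537, 0.0, 0.0]
ft_force: [-0.5, -0.4, -0.4]
grip_width: 0.0755
grasp_force: 0.0
```

Emit:
{"fn": "apply_moves", "kwargs": {
  "steps": [
    [[0,0,0],[0,0,0],0.1],
    [[0,0,0],[0,0,0],0.1],
    [[0,0,0],[0,0,0],0.1],
    [[0,0,0],[0,0,0],0.1],
    [[0,0,0],[0,0,0],0.1],
    [[0,0,0],[0,0,0],0.1],
    [[0,0,0],[0,0,0],0.1],
    [[0,0,0],[0,0,0],0.1]
  ]
}}

```text
clock: 16.6
eef_pos: [0.4022, 0.2952, 0.0341]
tool_rot: [0.843, 0.538, 0.001, -0.0]
ft_force: [0.0, -0.7, 5.7]
grip_width: 0.0251
grasp_force: 58.9
```

```bash
python3 go.py .631 -.1244 .14 65
```

```text
t 16.6 pos [0.4022 0.2952 0.0341] yaw 65.03 tilt 0.11 w 0.0251 gf 58.9 F [ 0.  -0.7  5.7]
turn z total 0.0002 rows 1 shift total [-1.4179  1.9234 -0.5296]
```

Emit:
{"fn": "apply_moves", "kwargs": {
  "steps": [
    [[0,0,-0.08],[0,0,0],0.1],
    [[0,0,-0.15],[0,0,0],0.1],
    [[0,0,-0.15],[0,0,0],0.1],
    [[0,0,-0.15],[0,0,0],0.1],
    [[-0.06,0.08,0],[0,0,0],0.1],
    [[-0.09,0.12,0],[0,0,0],0.1],
    [[-0.11,0.15,0],[0,0,0],0.1],
    [[-0.11,0.15,0],[0,0,0],0.1]
  ]
}}

```text
clock: 17.27
eef_pos: [0.4612, 0.1848, 0.1394]
tool_rot: [0.843, 0.538, 0.0, 0.0]
ft_force: [0.4, -0.2, -0.1]
grip_width: 0.0245
grasp_force: 58.8
```

Emit:
{"fn": "apply_moves", "kwargs": {
  "steps": [
    [[-0.11,0.15,0],[0,0,0],0.1],
    [[-0.11,0.15,0],[0,0,0],0.1],
    [[-0.11,0.15,0],[0,0,0],0.1],
    [[-0.11,0.15,0],[0,0,0],0.1],
    [[-0.11,0.15,0],[0,0,0],0.1],
    [[-0.11,0.15,0],[0,0,0],0.1],
    [[-0.11,0.15,0],[0,0,0],0.1],
    [[-0.11,0.15,0],[0,0,0],0.1]
  ]
}}

```text
clock: 17.93
eef_pos: [0.6046, -0.0771, 0.1388]
tool_rot: [0.843, 0.537, -0.0, -0.0]
ft_force: [0.4, 0.5, -0.5]
grip_width: 0.0247
grasp_force: 58.8
```

Emit:
{"fn": "apply_moves", "kwargs": {
  "steps": [
    [[-0.1,0.13,0],[0,0,0],0.1],
    [[-0.06,0.08,0],[0,0,0],0.1],
    [[0,0,0],[0,0,0],0.1],
    [[0,0,0],[0,0,0],0.1],
    [[0,0,0],[0,0,0],0.1],
    [[0,0,0],[0,0,0],0.1],
    [[0,0,0],[0,0,0],0.1],
    [[0,0,0],[0,0,0],0.1]
  ]
}}

```text
clock: 18.6
eef_pos: [0.6286, -0.121, 0.1394]
tool_rot: [0.843, 0.538, 0.0, -0.0]
ft_force: [-0.2, 0.3, -0.9]
grip_width: 0.0247
grasp_force: 58.9
```

```bash
python3 go.py .631 -.1244 .0362 65
```

```text
t 18.6 pos [ 0.6286 -0.121   0.1394] yaw 65.12 tilt 0.01 w 0.0247 gf 58.9 F [-0.2  0.3 -0.9]
turn z total 0.0007 rows 1 shift total [-0.0101  0.0181  0.516 ]
```

Emit:
{"fn": "apply_moves", "kwargs": {
  "steps": [
    [[-0.01,0.017,0.08],[0,0,0],0.1],
    [[0,0,0.12],[0,0,0],0.1],
    [[0,0,0.12],[0,0,0],0.1],
    [[0,0,0.1],[0,0,0],0.1],
    [[0,0,0.06],[0,0,0],0.1],
    [[0,0,0.025],[0,0,0],0.1],
    [[0,0,0.01],[0,0,0],0.1],
    [[0,0,0],[0,0,0],0.1]
  ]
}}

```text
clock: 19.27
eef_pos: [0.6315, -0.1252, 0.0368]
tool_rot: [0.843, 0.538, 0.0, 0.0]
ft_force: [-0.0, 0.1, 0.9]
grip_width: 0.0244
grasp_force: 58.9
```

```bash
python3 go.py .631 -.1244 .0362 65
```

```text
t 19.27 pos [ 0.6315 -0.1252  0.0368] yaw 65.05 tilt 0.06 w 0.0244 gf 58.9 F [-0.   0.1  0.9]
turn z total 0.0003 rows 1 shift total [ 0.0026 -0.0038  0.0029]
```

Emit:
{"fn": "apply_moves", "kwargs": {
  "steps": [
    [[0,0,0.003],[0,0,0],0.1],
    [[0,0,0],[0,0,0],0.6],
    [[0,0,0],[0,0,0],0.8],
    [[0,0,0],[0,0,0],0.8],
    [[0,0,-0.05],[0,0,0],0.8],
    [[0,0,-0.12],[0,0,0],1],
    [[0,0,-0.17],[0,0,0],1],
    [[0,0,-0.17],[0,0,0],1]
  ]
}}

```text
clock: 19.93
eef_pos: [0.6302, -0.1253, 0.1383]
tool_rot: [0.843, 0.537, -0.001, -0.001]
ft_force: [0.9, 0.1, 0.0]
grip_width: 0.0855
grasp_force: 0.0
```

```bash
python3 go.py .5235 .384 .14 65; python3 - <<'E'
from h import *
pics={n:camera(n) for n in("scene","top")}
for k in('round_small','round_medium'):
  for n,v in locate(k,pics,(.631,-.1244) if 'small' in k else None).items(): print(k,n,v)
E
```

```text
t 19.93 pos [ 0.6302 -0.1253  0.1383] yaw 65.02 tilt 0.13 w 0.0855 gf 0.0 F [0.9 0.1 0. ]
turn z total 0.0001 rows 1 shift total [ 2.0827 -1.5596 -0.0083]
round_small scene [ 6.314e-01 -1.253e-01  0.000e+00  1.100e-03  7.300e+01]
round_small both [ 6.314e-01 -1.253e-01  0.000e+00  1.100e-03  7.300e+01]
round_medium scene [5.244e-01 3.846e-01 0.000e+00 9.000e-04 2.050e+02]
round_medium top [5.225e-01 3.833e-01 0.000e+00 8.000e-04 8.900e+01]
round_medium both [5.240e-01 3.842e-01 0.000e+00 1.100e-03 2.940e+02]
```

Emit:
{"fn": "apply_moves", "kwargs": {
  "steps": [
    [[0.08,-0.06,0],[0,0,0],1],
    [[0.11,-0.082,0],[0,0,0],1],
    [[0.14,-0.105,0],[0,0,0],1],
    [[0.14,-0.105,0],[0,0,0],1],
    [[0.14,-0.105,0],[0,0,0],1],
    [[0.14,-0.105,0],[0,0,0],1],
    [[0.14,-0.105,0],[0,0,0],1],
    [[0.14,-0.105,0],[0,0,0],1]
  ]
}}

```text
clock: 20.7
eef_pos: [0.5776, 0.128, 0.1382]
tool_rot: [0.843, 0.537, 0.0, 0.0]
ft_force: [0.4, 0.4, -0.2]
grip_width: 0.0855
grasp_force: 0.0
```

Emit:
{"fn": "apply_moves", "kwargs": {
  "steps": [
    [[0.14,-0.105,0],[0,0,0],1],
    [[0.14,-0.105,0],[0,0,0],1],
    [[0.14,-0.105,0],[0,0,0],1],
    [[0.14,-0.105,0],[0,0,0],1],
    [[0.14,-0.105,0],[0,0,0],1],
    [[0.14,-0.105,0],[0,0,0],1],
    [[0.14,-0.105,0],[0,0,0],1],
    [[0.07,-0.053,0],[0,0,0],1]
  ]
}}

```text
clock: 21.37
eef_pos: [0.5226, 0.3874, 0.1381]
tool_rot: [0.842, 0.539, 0.001, -0.001]
ft_force: [1.4, 0.8, -0.2]
grip_width: 0.0855
grasp_force: 0.0
```

Emit:
{"fn": "apply_moves", "kwargs": {
  "steps": [
    [[0,0,0.06],[0,0,0],1],
    [[0,0,0.06],[0,0,0],1],
    [[0,0,0],[0,0,0],1],
    [[0,0,0],[0,0,0],1],
    [[0,0,0],[0,0,0],1],
    [[0,0,0],[0,0,0],1],
    [[0,0,0],[0,0,0],1],
    [[0,0,0],[0,0,0],1]
  ]
}}

```text
clock: 22.03
eef_pos: [0.5244, 0.3832, 0.1144]
tool_rot: [0.843, 0.537, 0.001, -0.0]
ft_force: [0.7, 0.1, 0.4]
grip_width: 0.0858
grasp_force: 0.0
```

```bash
python3 go.py .5235 .384 .033 65
```

```text
t 22.03 pos [0.5244 0.3832 0.1144] yaw 64.99 tilt 0.08 w 0.0858 gf 0.0 F [0.7 0.1 0.4]
turn z total -0.0001 rows 1 shift total [ 0.0015 -0.0058  0.4069]
```

Emit:
{"fn": "apply_moves", "kwargs": {
  "steps": [
    [[0.002,-0.005,0.08],[0,0,0],1],
    [[0,0,0.11],[0,0,0],1],
    [[0,0,0.11],[0,0,0],1],
    [[0,0,0.08],[0,0,0],1],
    [[0,0,0.028],[0,0,0],1],
    [[0,0,0],[0,0,0],1],
    [[0,0,0],[0,0,0],0.6],
    [[0,0,0],[0,0,0],0.35]
  ]
}}

```text
clock: 22.7
eef_pos: [0.5242, 0.3848, 0.0335]
tool_rot: [0.843, 0.537, 0.001, -0.0]
ft_force: [0.1, -0.2, 0.5]
grip_width: 0.064
grasp_force: 0.0
```

Emit:
{"fn": "apply_moves", "kwargs": {
  "steps": [
    [[0,0,0],[0,0,0],0.35],
    [[0,0,0],[0,0,0],0.35],
    [[0,0,0],[0,0,0],0.35],
    [[0,0,0],[0,0,0],0.35],
    [[0,0,0],[0,0,0],0.35],
    [[0,0,0],[0,0,0],0.35],
    [[0,0,0],[0,0,0],0.35],
    [[0,0,0],[0,0,0],0.35]
  ]
}}

```text
clock: 23.37
eef_pos: [0.5244, 0.3851, 0.034]
tool_rot: [0.843, 0.538, 0.002, -0.0]
ft_force: [0.8, 0.0, 6.1]
grip_width: 0.047
grasp_force: 62.2
```

```bash
python3 go.py .6312 -.125 .14 65
```

```text
t 23.37 pos [0.5244 0.3851 0.034 ] yaw 65.03 tilt 0.23 w 0.047 gf 62.2 F [0.8 0.  6.1]
turn z total 0.0002 rows 1 shift total [-2.0859  1.562  -0.5299]
```

Emit:
{"fn": "apply_moves", "kwargs": {
  "steps": [
    [[0,0,-0.08],[0,0,0],0.35],
    [[0,0,-0.15],[0,0,0],0.35],
    [[0,0,-0.18],[0,0,0],0.35],
    [[0,0,-0.17],[0,0,0],0.35],
    [[-0.08,0.06,0],[0,0,0],0.35],
    [[-0.11,0.082,0],[0,0,0],0.35],
    [[-0.14,0.105,0],[0,0,0],0.35],
    [[-0.14,0.105,0],[0,0,0],0.35]
  ]
}}

```text
clock: 24.03
eef_pos: [0.5471, 0.2687, 0.1482]
tool_rot: [0.843, 0.538, 0.0, 0.0]
ft_force: [0.8, -1.1, -0.7]
grip_width: 0.0469
grasp_force: 61.5
```

Emit:
{"fn": "apply_moves", "kwargs": {
  "steps": [
    [[-0.14,0.105,0],[0,0,0],0.35],
    [[-0.14,0.105,0],[0,0,0],0.35],
    [[-0.14,0.105,0],[0,0,0],0.35],
    [[-0.14,0.105,0],[0,0,0],0.35],
    [[-0.14,0.105,0],[0,0,0],0.35],
    [[-0.14,0.105,0],[0,0,0],0.35],
    [[-0.14,0.105,0],[0,0,0],0.35],
    [[-0.14,0.105,0],[0,0,0],0.35]
  ]
}}

```text
clock: 24.7
eef_pos: [0.6049, -0.0064, 0.1481]
tool_rot: [0.843, 0.537, 0.0, -0.0]
ft_force: [0.9, 0.2, -0.5]
grip_width: 0.0465
grasp_force: 61.5
```

Emit:
{"fn": "apply_moves", "kwargs": {
  "steps": [
    [[-0.14,0.105,0],[0,0,0],0.35],
    [[-0.14,0.105,0],[0,0,0],0.35],
    [[-0.14,0.105,0],[0,0,0],0.35],
    [[-0.07,0.05,0],[0,0,0],0.35],
    [[0,0,0.1],[0,0,0],0.35],
    [[0,0,0.1],[0,0,0],0.35],
    [[0,0,0.02],[0,0,0],0.35],
    [[0,0,0],[0,0,0],0.35]
  ]
}}

```text
clock: 25.37
eef_pos: [0.6279, -0.1242, 0.1018]
tool_rot: [0.843, 0.537, -0.002, -0.002]
ft_force: [-0.5, -0.3, -0.6]
grip_width: 0.0467
grasp_force: 61.6
```

```bash
python3 - <<'E'
from h import *
pics={n:camera(n) for n in("scene","top")}
for k,z in(('round_small',0),('round_medium',.07)):
  for n,v in locate(k,pics,(.631,-.125),z).items(): print(k,n,v)
E
python3 go.py .6312 -.125 .0361 65
```

```text
round_small scene [ 6.322e-01 -1.251e-01  0.000e+00  1.100e-03  6.800e+01]
round_small both [ 6.322e-01 -1.251e-01  0.000e+00  1.100e-03  6.800e+01]
round_medium scene [ 6.277e-01 -1.234e-01  0.000e+00  1.200e-03  1.140e+02]
round_medium both [ 6.277e-01 -1.234e-01  0.000e+00  1.200e-03  1.140e+02]
t 25.47 pos [ 0.6299 -0.1241  0.1045] yaw 65.05 tilt 0.01 w 0.0468 gf 61.6 F [0.1 0.4 0.7]
turn z total 0.0003 rows 1 shift total [-0.0013  0.0076  0.3419]
```

Emit:
{"fn": "apply_moves", "kwargs": {
  "steps": [
    [[-0.001,0.008,0],[0,0,0],0.35],
    [[0,0,0.06],[0,0,0],0.35],
    [[0,0,0.07],[0,0,0],0.35],
    [[0,0,0.07],[0,0,0],0.35],
    [[0,0,0.07],[0,0,0],0.35],
    [[0,0,0.05],[0,0,0],0.35],
    [[0,0,0.02],[0,0,0],0.35],
    [[0,0,0],[0,0,0],0.35]
  ]
}}

```text
clock: 26.13
eef_pos: [0.6314, -0.1251, 0.0366]
tool_rot: [0.843, 0.538, 0.0, 0.0]
ft_force: [-0.2, -1.3, -0.0]
grip_width: 0.0467
grasp_force: 61.6
```

```bash
python3 go.py .6312 -.125 .0361 65
```

```text
t 26.13 pos [ 0.6314 -0.1251  0.0366] yaw 65.05 tilt 0.03 w 0.0467 gf 61.6 F [-0.2 -1.3 -0. ]
turn z total 0.0003 rows 1 shift total [-0.     -0.0011  0.0027]
```

Emit:
{"fn": "apply_moves", "kwargs": {
  "steps": [
    [[0,0,0.003],[0,0,0],0.35],
    [[0,0,0],[0,0,0],0.9],
    [[0,0,0],[0,0,0],0.9],
    [[0,0,0],[0,0,0],0.9],
    [[0,0,-0.05],[0,0,0],0.9],
    [[0,0,-0.12],[0,0,0],1],
    [[0,0,-0.17],[0,0,0],1],
    [[0,0,-0.17],[0,0,0],1]
  ]
}}

```text
clock: 26.8
eef_pos: [0.6302, -0.1251, 0.1381]
tool_rot: [0.843, 0.537, -0.001, -0.001]
ft_force: [0.9, -0.5, 1.0]
grip_width: 0.0856
grasp_force: 0.0
```

```bash
python3 go.py .3678 -.309 .12 65; python3 - <<'E'
from h import *
pics={n:camera(n) for n in("scene","top")}
for k in('round_small','round_medium','round_large'):
  for n,v in locate(k,pics,(.631,-.1244) if not 'large' in k else None).items(): print(k,n,v)
E
```

```text
t 26.8 pos [ 0.6302 -0.1251  0.1381] yaw 65.02 tilt 0.14 w 0.0856 gf 0.0 F [ 0.9 -0.5  1. ]
turn z total 0.0001 rows 1 shift total [-1.3876 -0.8005  0.0904]
round_small scene [ 6.310e-01 -1.259e-01  0.000e+00  1.500e-03  7.200e+01]
round_small both [ 6.310e-01 -1.259e-01  0.000e+00  1.500e-03  7.200e+01]
round_medium scene [ 6.315e-01 -1.246e-01  0.000e+00  1.100e-03  1.270e+02]
round_medium both [ 6.315e-01 -1.246e-01  0.000e+00  1.100e-03  1.270e+02]
round_large scene [ 3.679e-01 -3.086e-01  0.000e+00  1.500e-03  8.100e+01]
round_large top [ 3.674e-01 -3.095e-01  0.000e+00  9.000e-04  1.120e+02]
round_large both [ 3.676e-01 -3.092e-01  0.000e+00  1.000e-03  1.930e+02]
```

Emit:
{"fn": "apply_moves", "kwargs": {
  "steps": [
    [[-0.08,-0.046,0],[0,0,0],1],
    [[-0.14,-0.081,0],[0,0,0],1],
    [[-0.14,-0.081,0],[0,0,0],1],
    [[-0.14,-0.081,0],[0,0,0],1],
    [[-0.14,-0.081,0],[0,0,0],1],
    [[-0.14,-0.081,0],[0,0,0],1],
    [[-0.14,-0.081,0],[0,0,0],1],
    [[-0.14,-0.081,0],[0,0,0],1]
  ]
}}

```text
clock: 27.57
eef_pos: [0.4292, -0.2664, 0.138]
tool_rot: [0.843, 0.538, 0.0, 0.001]
ft_force: [0.1, -0.4, 0.2]
grip_width: 0.0854
grasp_force: 0.0
```

Emit:
{"fn": "apply_moves", "kwargs": {
  "steps": [
    [[-0.14,-0.081,0],[0,0,0],1],
    [[-0.14,-0.081,0],[0,0,0],1],
    [[-0.05,-0.027,0],[0,0,0],1],
    [[0,0,0.08],[0,0,0],1],
    [[0,0,0],[0,0,0],1],
    [[0,0,0],[0,0,0],1],
    [[0,0,0],[0,0,0],1],
    [[0,0,0],[0,0,0],1]
  ]
}}

```text
clock: 28.23
eef_pos: [0.3693, -0.3094, 0.1219]
tool_rot: [0.843, 0.538, 0.0, 0.0]
ft_force: [0.5, -0.4, -0.0]
grip_width: 0.0858
grasp_force: 0.0
```

```bash
python3 go.py .3677 -.309 .033 65
```

```text
t 28.23 pos [ 0.3693 -0.3094  0.1219] yaw 65.1 tilt 0.06 w 0.0858 gf 0.0 F [ 0.5 -0.4 -0. ]
turn z total 0.0005 rows 1 shift total [-0.0014 -0.0079  0.4446]
```

Emit:
{"fn": "apply_moves", "kwargs": {
  "steps": [
    [[-0.001,-0.008,0.06],[0,0,0],1],
    [[0,0,0.11],[0,0,0],1],
    [[0,0,0.11],[0,0,0],1],
    [[0,0,0.1],[0,0,0],1],
    [[0,0,0.06],[0,0,0],1],
    [[0,0,0],[0,0,0],1],
    [[0,0,0],[0,0,0],1],
    [[0,0,0],[0,0,0],0.6]
  ]
}}

```text
clock: 28.9
eef_pos: [0.3678, -0.3095, 0.0343]
tool_rot: [0.843, 0.538, 0.0, 0.001]
ft_force: [-0.1, -1.0, -0.7]
grip_width: 0.0758
grasp_force: 0.0
```

Emit:
{"fn": "apply_moves", "kwargs": {
  "steps": [
    [[0,0,0],[0,0,0],0.6],
    [[0,0,0],[0,0,0],0.6],
    [[0,0,0],[0,0,0],0.6],
    [[0,0,0],[0,0,0],0.6],
    [[0,0,0],[0,0,0],0.6],
    [[0,0,0],[0,0,0],0.6],
    [[0,0,0],[0,0,0],0.6],
    [[0,0,0],[0,0,0],0.6]
  ]
}}

```text
clock: 29.57
eef_pos: [0.368, -0.3098, 0.0353]
tool_rot: [0.843, 0.538, 0.001, 0.002]
ft_force: [0.9, 2.1, 6.2]
grip_width: 0.0677
grasp_force: 67.5
```

```bash
python3 go.py .6312 -.1248 .15 65
```

```text
t 29.57 pos [ 0.368  -0.3098  0.0353] yaw 65.04 tilt 0.21 w 0.0677 gf 67.5 F [0.9 2.1 6.2]
turn z total 0.0002 rows 1 shift total [ 1.3945  0.8016 -0.5737]
```

Emit:
{"fn": "apply_moves", "kwargs": {
  "steps": [
    [[0,0,-0.08],[0,0,0],0.6],
    [[0,0,-0.15],[0,0,0],0.6],
    [[0,0,-0.17],[0,0,0],0.6],
    [[0,0,-0.17],[0,0,0],0.6],
    [[0.08,0.046,0],[0,0,0],0.6],
    [[0.14,0.081,0],[0,0,0],0.6],
    [[0.14,0.081,0],[0,0,0],0.6],
    [[0.14,0.081,0],[0,0,0],0.6]
  ]
}}

```text
clock: 30.23
eef_pos: [0.4628, -0.2426, 0.149]
tool_rot: [0.844, 0.537, 0.001, 0.001]
ft_force: [-0.8, -0.9, -0.7]
grip_width: 0.068
grasp_force: 67.6
```

Emit:
{"fn": "apply_moves", "kwargs": {
  "steps": [
    [[0.14,0.081,0],[0,0,0],0.6],
    [[0.14,0.081,0],[0,0,0],0.6],
    [[0.14,0.081,0],[0,0,0],0.6],
    [[0.14,0.081,0],[0,0,0],0.6],
    [[0.14,0.08,0],[0,0,0],0.6],
    [[0.12,0.066,0],[0,0,0],0.6],
    [[0.075,0.041,0],[0,0,0],0.6],
    [[0,0,0],[0,0,0],0.6]
  ]
}}

```text
clock: 30.9
eef_pos: [0.6328, -0.1209, 0.1478]
tool_rot: [0.842, 0.539, 0.002, 0.001]
ft_force: [0.2, 0.0, 0.6]
grip_width: 0.0675
grasp_force: 67.6
```

Emit:
{"fn": "apply_moves", "kwargs": {
  "steps": [
    [[0,0,0.1],[0,0,0],0.6],
    [[0,0,0.1],[0,0,0],0.6],
    [[0,0,0],[0,0,0],0.6],
    [[0,0,0],[0,0,0],0.6],
    [[0,0,0],[0,0,0],0.6],
    [[0,0,0],[0,0,0],0.6],
    [[0,0,0],[0,0,0],0.6],
    [[0,0,0],[0,0,0],0.6]
  ]
}}

```text
clock: 31.57
eef_pos: [0.6302, -0.124, 0.1086]
tool_rot: [0.843, 0.537, 0.001, 0.001]
ft_force: [0.1, -1.1, -1.4]
grip_width: 0.0676
grasp_force: 67.6
```

```bash
python3 - <<'E'
from h import *
pics={n:camera(n) for n in("scene","top")}
for k,z in(('round_medium',0),('round_large',.07)):
  for n,v in locate(k,pics,(.631,-.125),z).items(): print(k,n,v)
u,v=proj("scene",[.63,-.125,.06])[0].astype(int);cv2.imwrite("pics/c.png",cv2.resize(pics["scene"][0][v-60:v+60,u-60:u+60,::-1],(480,480)))
E
python3 go.py .6313 -.125 .0373 65
```

```text
round_medium scene [ 6.321e-01 -1.247e-01  0.000e+00  1.100e-03  1.160e+02]
round_medium both [ 6.321e-01 -1.247e-01  0.000e+00  1.100e-03  1.160e+02]
round_large scene [ 6.297e-01 -1.234e-01  0.000e+00  1.100e-03  2.620e+02]
round_large both [ 6.297e-01 -1.234e-01  0.000e+00  1.100e-03  2.620e+02]
t 31.67 pos [ 0.63   -0.1239  0.1081] yaw 65.02 tilt 0.07 w 0.0674 gf 67.6 F [-0.2  0.6 -0.3]
turn z total 0.0001 rows 1 shift total [-0.0023  0.0085  0.3539]
```

View pics/c.png

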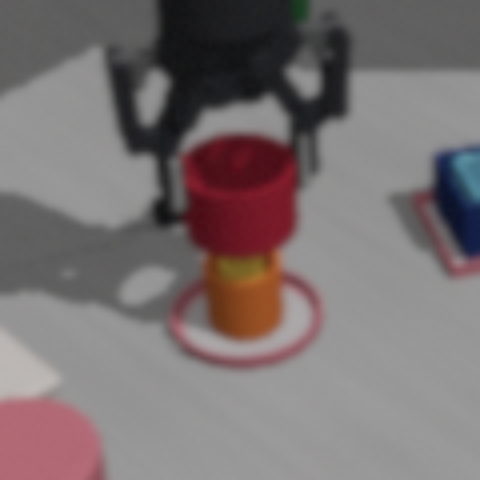

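The red ring hangs level over the orange and yellow ones (crop ~(242,195) over (245,295)). Lowering it.

Emit:
{"fn": "apply_moves", "kwargs": {
  "steps": [
    [[-0.003,0.009,0],[0,0,0],0.6],
    [[0,0,0.06],[0,0,0],0.6],
    [[0,0,0.075],[0,0,0],0.6],
    [[0,0,0.075],[0,0,0],0.6],
    [[0,0,0.07],[0,0,0],0.6],
    [[0,0,0.05],[0,0,0],0.6],
    [[0,0,0.022],[0,0,0],0.6],
    [[0,0,0],[0,0,0],0.6]
  ]
}}

```text
clock: 32.33
eef_pos: [0.6309, -0.125, 0.0375]
tool_rot: [0.843, 0.537, -0.0, -0.0]
ft_force: [0.7, 0.0, 0.3]
grip_width: 0.0678
grasp_force: 67.5
```

```bash
python3 go.py .6313 -.125 .0373 65
```

```text
t 32.33 pos [ 0.6309 -0.125   0.0375] yaw 65.03 tilt 0.01 w 0.0678 gf 67.5 F [0.7 0.  0.3]
turn z total 0.0001 rows 1 shift total [0.0009 0.0018 0.0011]
```

Emit:
{"fn": "apply_moves", "kwargs": {
  "steps": [
    [[0,0,0],[0,0,0],1],
    [[0,0,0],[0,0,0],1],
    [[0,0,0],[0,0,0],1],
    [[0,0,0],[0,0,0],1],
    [[0,0,-0.06],[0,0,0],1],
    [[0,0,-0.12],[0,0,0],1],
    [[0,0,-0.17],[0,0,0],1],
    [[0,0,-0.17],[0,0,0],1]
  ]
}}

```text
clock: 33.0
eef_pos: [0.6302, -0.1249, 0.1418]
tool_rot: [0.843, 0.537, -0.001, -0.001]
ft_force: [0.7, -0.2, 0.8]
grip_width: 0.0856
grasp_force: 0.0
```

Emit:
{"fn": "apply_moves", "kwargs": {
  "steps": [
    [[-0.14,0,-0.05],[0,0,0],1],
    [[-0.14,0,-0.05],[0,0,0],1],
    [[-0.14,0,0],[0,0,0],1],
    [[-0.14,0,0],[0,0,0],1],
    [[-0.14,0,0],[0,0,0],1],
    [[-0.14,0,0],[0,0,0],1],
    [[0,0,0],[0,0,0],1],
    [[0,0,0],[0,0,0],1]
  ]
}}

```text
clock: 33.67
eef_pos: [0.5595, -0.2788, 0.1619]
tool_rot: [0.844, 0.536, 0.0, 0.0]
ft_force: [0.2, 0.4, 0.1]
grip_width: 0.0852
grasp_force: 0.0
```

```bash
python3 - <<'E'
from h import *
pics={n:camera(n) for n in("scene","top")}
for k in('round_small','round_medium','round_large','square_small','square_large'):
  for n,v in locate(k,pics,(.631,-.125) if 'round' in k else (.45,-.0884)).items(): print(k,n,v)
a=[pics["scene"][0][160:260,140:320,::-1],pics["top"][0][120:240,220:400,::-1]]
cv2.imwrite("pics/d.png",np.vstack([cv2.resize(x,None,fx=2.5,fy=2.5) for x in a]))
E
```

```text
round_small scene [ 6.314e-01 -1.260e-01  0.000e+00  1.400e-03  7.600e+01]
round_small top [ 6.308e-01 -1.266e-01  0.000e+00  1.000e-03  4.200e+01]
round_small both [ 6.312e-01 -1.262e-01  0.000e+00  1.400e-03  1.180e+02]
round_medium scene [ 6.309e-01 -1.255e-01  0.000e+00  1.400e-03  1.340e+02]
round_medium top [ 6.31e-01 -1.26e-01  0.00e+00  1.10e-03  7.40e+01]
round_medium both [ 6.309e-01 -1.257e-01  0.000e+00  1.200e-03  2.080e+02]
round_large scene [ 6.312e-01 -1.241e-01  0.000e+00  9.000e-04  1.510e+02]
round_large top [ 6.300e-01 -1.257e-01  0.000e+00  9.000e-04  1.060e+02]
round_large both [ 6.307e-01 -1.246e-01  0.000e+00  9.000e-04  2.570e+02]
square_small scene [ 4.494e-01 -9.020e-02  6.400e+01  1.700e-03  1.860e+02]
square_small top [ 4.486e-01 -9.030e-02  6.400e+01  9.000e-04  6.900e+01]
square_small both [ 4.491e-01 -9.020e-02  6.400e+01  1.300e-03  2.550e+02]
square_large scene [ 4.502e-01 -8.850e-02  6.530e+01  1.000e-03  1.140e+02]
square_large top [ 4.482e-01 -8.990e-02  6.460e+01  7.000e-04  8.700e+01]
square_large both [ 4.492e-01 -8.900e-02  6.500e+01  1.000e-03  2.010e+02]
```

View pics/d.png

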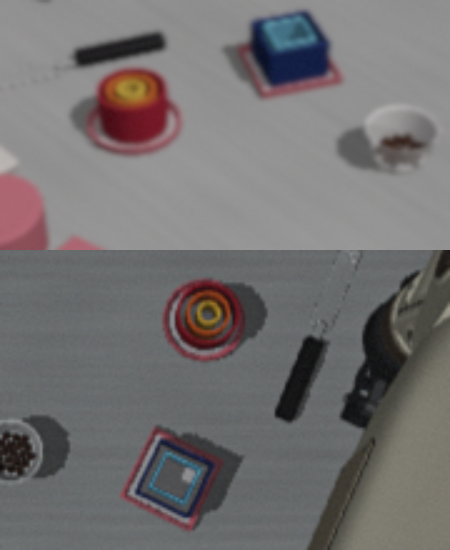

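Both nests stand flat and concentric, with the round one at crop (130,105) and the square one at (290,45). The bystanders are untouched and the arm is clear, so I'm handing in.

```bash
python3 -c "
from workcell import bot
print(bot.job_done())"
```

```text
the job is handed in; nothing more can be done
None
```

All five cutters are nested in their tins, standing flat and within about 2 mm of centre by the last camera check, and the job was handed in at about 34 s; no verdict came back.

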